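# Reset a sash cramp's tail jaw to the next hole and hold its pin home

### The job

Two sash cramps lie side by side on the gluing board with a picture frame laid on their bars, but the sliding tail jaw of one cramp stands one hole farther from the frame than the other's. Grip the black knob of that jaw's spring plunger, pull it up until its pin is out of the bar, slide the jaw one hole along towards the frame so that it stands level with the other cramp's tail jaw, and let the pin go fully home in that hole. Finish while still holding the knob in the gripper with the pin fully home (do not let go), and do not disturb the frame, the other cramp or anything else on the bench.

Things in the scene. Friction and masses are not known exactly. Their poses are not given: they have to be found in the camera images.
- glue_board: plywood board 300 x 550 x 18 mm flat on the bench, fixed, its place and yaw vary; carries both cramps. Origin: on its underside, midway between the bars, level (along them) with the hole where the tail jaw has to go. Its y axis runs along both bars, +y to the tail ends, -y towards the frame and the screws; its x axis runs across the bars
- cramp_out: the cramp whose tail jaw must move (nearer or farther one): fixed aluminium bar 24 wide, 32 high, 500 mm long along its y, 13 mm holes every 50 mm in its top face (60 mm above the bench), screw at its -y end; the two bars lie 160 mm apart. Origin: on the board's top (18 mm up), right below the hole where the jaw has to go; its starting hole is 50 mm from there towards +y. Axes as the board's
- cramp_set: the other sash cramp, the same in every part, its tail jaw already in the right hole; origin and axes as for cramp_out
- tail_out (a joint): travel of cramp_out's tail slide (dark casting 42 x 70 mm round the bar with an upright jaw 38 mm wide, top 113 mm above the bench), m: 0 in its first hole, growing along the board's -y towards the frame, 0.05 in the next hole, the goal. With the pin out it slides at 2 to 3 N and stays where left; with the pin in a hole it has about 1.5 mm of play either way
- pin_out (a joint): lift of cramp_out's plunger (pin and knob together), m: 0 with the pin fully home in a hole, clear of the bar from 14 mm, upper stop at 20 mm. A spring pulls it down with 4 N when home, 8 N when fully raised; let down between holes, the round-ended 10 mm pin rests on the bar at 14 mm and drops in when slid over a hole
- knob_out: knob to grip on cramp_out's plunger: black ribbed upright cylinder 26 mm across, 22 high. Origin: centre of its underside (88 mm above the bench, pin home), z up; moves with slide and pin. The jaw stands 36 to 54 mm from its axis on the frame side (-y), as high as the knob, and the slide's top is 68 mm up, so close the fingers across the bar (the board's x); a 20 to 30 N grip holds
- jaw_out (a point): centre of the rubber pad face of cramp_out's tail jaw, 90 mm above the bench; 54 mm from the knob's axis towards the frame
- knob_set: the same knob on the other cramp, not to be touched; origin as for knob_out
- jaw_set (a point): centre of the pad face of the other cramp's tail jaw: where, along the bars, jaw_out has to come level
- tail_set (a joint): position of the other cramp's tail slide in m, 0 where it is; to stay
- pin_set (a joint): lift of the other cramp's plunger in m, 0 home; to stay
- frame: wooden picture frame 240 x 220 x 20 mm lying loose on both bars, about 12 mm in front of the jaw pad of the set cramp; origin: centre of its underside, 60 mm above the bench; not to be pushed
- glue_jar: glue jar 48 mm across, 55 mm high, standing on the board inside the frame; bystander
- brush: glue brush 130 mm long lying on the board between the tail ends of the bars; bystander
- offcut: wooden offcut 45 x 75 x 22 mm on the board between the bars; bystander
- tin: open steel tin 74 mm across, 85 mm high, on the bench to the left; bystander
- hammer: hammer 260 mm long lying on the bench to the left; bystander
- screwdriver: screwdriver 190 mm long lying on the bench to the left; bystander
- mug: white mug 80 mm across, 90 mm high, on the bench at the right; bystander

How it is judged:
By the outcome, as a careful person would: the job done as asked, in the order asked, and still so for the second after the job is handed in, while the arm keeps its last pose, push and grip.
It also fails if it takes over 35 s, if anything falls off the work surface, if the arm or the gripper's body presses on something with over 40 N, if the wrist force passes 120 N, or if a joint passes its speed limit or range.

### The arm

A 6-joint arm with a two-finger parallel gripper is mounted at the origin on the work surface. World frame = base frame: x ahead of the robot, y to its left, z up, the work surface at z = 0. Lengths are in m, angles in degrees, forces in N, time in s.
With the tool pointing down it reaches from about 0.35 to 0.875 m from the base axis. Payload 4.2 kg.
Tool frame: the origin (TCP) lies on the centre line of the jaws, within the pads' length; the fingertips stand tip_reach ahead of it and the grasp point (between the pads) is the TCP (tip_reach is the distance from the TCP to the fingertips, in m); z points along the fingers, y is the line along which they close (so a half turn about z gives the same grasp; the last joint's range is limited). The gripper opens to 87 mm and grips with 3 to 60 N. Pads are 19 mm wide; open, the fingers measure 117 mm over their backs; the gripper's body (75 mm by 190 mm) begins 51 mm behind the grasp point.
Start: joints at [82.311, 22.042, 0.453, 0, -68.411, -14.817], TCP at [0.239, 0.577, 0.242] pointing down, gripper open.
Joint ranges: [-179.83, 179.83], [-69.29, 118.12], [-61.27, 80.66], [-181.25, 117.63], [-171.15, -9.14], [-177.46, 177.46]. Speed limits (degrees/s): [159.86, 159.86, 180, 180, 180, 180].

### API

Orientations are given as a 3x3 rotation matrix whose columns are the frame's x, y, z axes.
In Python, from station import sense, capture, finish_job, tip_reach gives the robot as it stands.
- The arm moves only by the tool arm_command, never from a script. Its argument "deltas" is a list of rows, each a list of 7 numbers: the turn, a rotation vector about the tool's x, y, z in rad, then the shift along the tool's x, y, z in cm, then the closure, from -1 (fully open) to 1 (shut), so that 0 is half open. In form: [[rx, ry, rz, dx, dy, dz, hand], ...]. A call has 1 to 8 rows; each row is the pose to reach, as a shift and turn from the pose commanded when the call began, along the tool's axes at that moment; what a row does not reach only later rows make up. A row lasts 1/12 s, in which the tool goes at most 41.7 mm and 7.16 degrees, less where a joint would pass 70% of its speed; a pose out of reach is approached as far as the arm can. A call with a gripper value outside its range is refused whole. The fingers move at their own pace and stop on an object; the grip force is fixed at half the most. Time passes only in rows, so rows that repeat a pose let the fingers close. It gives the time, the measured TCP pose, the force, the opening and the grip force at its end, in the units of the state.
- sense(): the state, without advancing time (a new reading comes with each control period).
- capture(name): name is "scene" or "top" or "wrist"; returns a dict with "pixels" (384x512x3 uint8, blue, green, red), "fovy" (degrees; the focal length in pixels is half the picture's height over the tangent of half this angle, whatever the lens; pixels are square), "cx", "cy" (the principal point, pixels), "rvec" (rotation vector, rad) and "tvec" (3), from world to camera coordinates, as OpenCV has them. Camera axes: x right, y down, z forward; pixel columns grow to the right and rows downward; lengths in m; the calibration is good to about 2 mm. A picture is of the moment at which its call begins. There is no depth.
- finish_job(): hands the job in; it is judged then, once.
The state is a dict: "time_s": time; "joints": joint angles; "joint_velocities": joint speeds; "effort": joint torques, N m; "tcp_pos": TCP position; "ee_rot": TCP orientation; "wrist_force": force on the tool from outside, world axes, zero at the start; "moment": the same for the moment, N m; "gripper_width": opening from 0.0 (shut) to 1.0 (fully open); "gripper_force": force on a finger pad.
Only numpy, scipy, OpenCV 4.12 (cv2) and the standard library are available. Lean on these libraries where they do the work, as an engineer would, in place of code of your own. Each camera call takes 0.05 s, during which the arm holds its last target. There are 200 camera calls.

## Working session

There is one attempt and no reset: what is moved stays moved. The work goes in short steps, Python scripts to look and compute and a tool call to move; the robot and the scene stay as the last step left them, time stands still between calls to the robot, and variables do not carry over. Pictures are saved under pics/ and viewed, at most 10 in all, crops included, and the job is handed in when it is done.

Besides the shell and the picture viewer there is one more tool, called as name(argument=value, ...) on one line, values as JSON. arm_command: Moves the arm, as the interface text tells. Its arguments: {"type":"object","properties":{"deltas":{"type":"array"}},"required":["deltas"]}

```bash
mkdir -p pics
cat > h.py <<'E'
import numpy as np, cv2
from station import sense, capture, finish_job, tip_reach
def cam(c):
    f=c["pixels"].shape[0]/2/np.tan(np.radians(c["fovy"])/2)
    K=np.array([[f,0,c["cx"]],[0,f,c["cy"]],[0,0,1]])
    R,_=cv2.Rodrigues(np.array(c["rvec"],float)); return K,R,np.array(c["tvec"],float).ravel()
def ray(c,u,v,z):
    K,R,t=cam(c); o=-R.T@t; d=R.T@np.linalg.solve(K,[u,v,1]); return o+d*(z-o[2])/d[2]
def proj(c,p):
    K,R,t=cam(c); q=K@(R@np.array(p,float)+t); return q[:2]/q[2]
E
python3 - <<'E'
from h import *
import pickle
C={n:capture(n) for n in("top","scene")}
pickle.dump(C,open("c.pkl","wb"))
a=[cv2.resize(C[n]["pixels"],(800,600)) for n in C]
for n,i in zip(C,a): cv2.imwrite(f"pics/{n}0.png",i)
s=sense();print(s,tip_reach if not callable(tip_reach) else tip_reach())
E
```

```text
{'time_s': 0.1, 'joints': array([ 8.23101383e+01,  2.20850932e+01,  3.87124484e-01, -2.47655718e-02,
       -6.84120072e+01, -1.48163016e+01]), 'joint_velocities': array([ 0.05313535, -0.05600848,  0.14849902,  0.09828822,  0.16214791,
       -0.01609889]), 'effort': array([ 2.10311418e-04, -3.91689956e+01,  1.87935680e+01,  4.23195407e+00,
        1.34444653e-02, -7.35291815e-05]), 'tcp_pos': array([0.2390339 , 0.57693235, 0.24058039]), 'ee_rot': array([[ 9.23777360e-01, -3.82929444e-01, -6.55143861e-04],
       [-3.82929991e-01, -9.23775517e-01, -1.84836645e-03],
       [ 1.02588079e-04,  1.95835331e-03, -9.99998077e-01]]), 'wrist_force': array([-0.64333729,  0.27262613, -0.43439156]), 'moment': array([ 0.03168329,  0.03722315, -0.05021709]), 'gripper_force': 0.0, 'gripper_width': 1.0039017102145795} 0.019
```

View pics/top0.png

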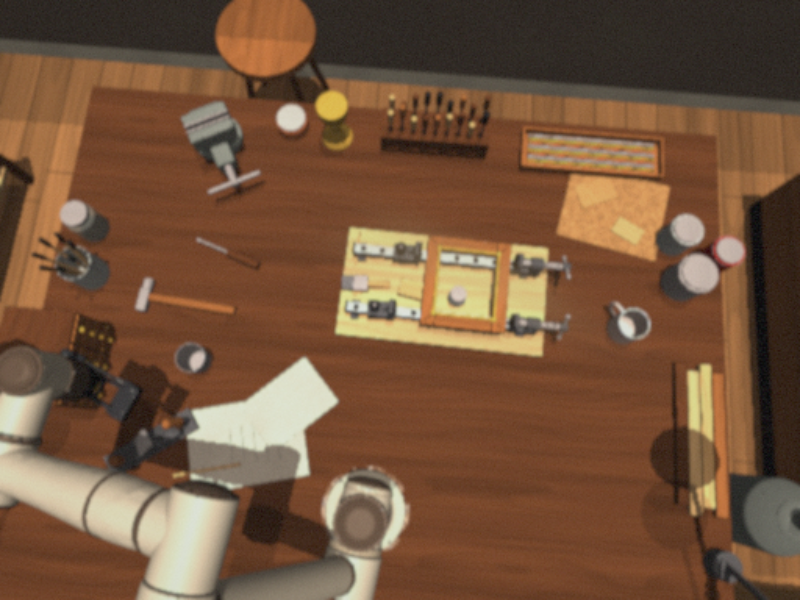

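View pics/scene0.png

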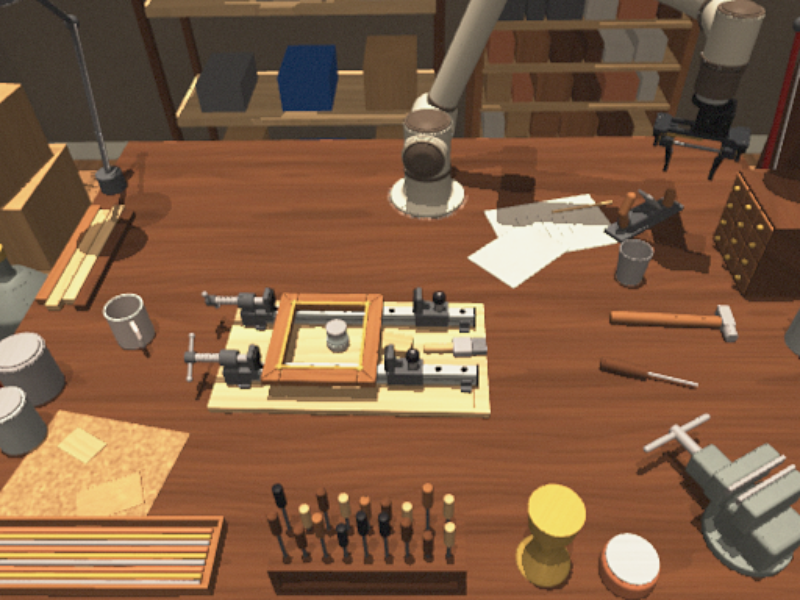

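The top view shows the near cramp's jaw at about (380,309) px, and the far cramp's at (407,252), closer to the frame. So the near cramp is cramp_out. In the scene view its knob is at about (438,297) and the set knob at (412,355).

Run:
```python
from h import *
import pickle
C=pickle.load(open("c.pkl","rb"));k=.64
def tri(a,b):
    P=[];
    for n in("top","scene"):
        K,R,t=cam(C[n]);P.append(K@np.c_[R,t])
    X=cv2.triangulatePoints(P[0],P[1],np.array(a,float)*k,np.array(b,float)*k).ravel();return X[:3]/X[3]
print("out tri",tri((377,309),(438,297)),"set",tri((405,251),(412,355)))
T,S=C["top"],C["scene"]
print("out ray top",ray(T,377*k,309*k,.11),"scene",ray(S,438*k,297*k,.10)); print("set",ray(T,405*k,251*k,.11),ray(S,412*k,355*k,.10))
# bar direction from scene: board mask in top
hsv=cv2.cvtColor(T["pixels"],cv2.COLOR_BGR2HSV)
m=cv2.inRange(hsv,(18,60,150),(35,255,255));m[:140]=0;m[235:]=0;m[:,:200]=0;m[:,360:]=0
m=cv2.morphologyEx(m,cv2.MORPH_OPEN,np.ones((3,3)))
p=np.vstack([c for c in cv2.findContours(m,0,2)[0] if cv2.contourArea(c)>15]).reshape(-1,2)
b=cv2.boxPoints(cv2.minAreaRect(p)); print(b/k)
w=np.array([ray(T,*q,.018) for q in b]);print(w)
for i in range(4):
    d=w[(i+1)%4]-w[i];print(np.linalg.norm(d),np.degrees(np.arctan2(d[1],d[0])))
```

```text
out tri [0.49986543 0.01613279 0.09247326] set [ 0.66014086 -0.03938683  0.09213444]
out ray top [0.49612984 0.01191823 0.11      ] scene [0.50749926 0.01858651 0.1       ]
set [ 0.65454105 -0.04573214  0.11      ] [ 0.66683379 -0.03421907  0.1       ]
[[333.76147 333.8696 ]
 [345.3394  225.45798]
 [552.29333 247.55986]
 [540.7154  355.97147]]
[[ 0.43880953  0.12433344  0.018     ]
 [ 0.74340933  0.12563246  0.018     ]
 [ 0.72887071 -0.44680076  0.018     ]
 [ 0.4267973  -0.42438839  0.018     ]]
0.3046025709015505 0.24434794727746814
0.5726178161225945 -91.45488236492523
0.30290370850492043 175.75670849593126
0.5488532904771439 88.7459213268688
```

arm_command(deltas=[[0,0,0.12,3,2.7,0,-1],[0,0,0.24,6,5.4,0,-1],[0,0,0.36,9,8.2,0,-1],[0,0,0.48,12,11,0,-1],[0,0,0.6,15,13.7,0,-1],[0,0,0.7,18,16.4,0,-1],[0,0,0.8,20.5,19,0,-1],[0,0,0.9,23,21,0,-1]])

```text
time_s: 0.77
tcp_pos: [0.3711, 0.2926, 0.2413]
ee_rot: [[0.269, -0.963, -0.001], [-0.963, -0.269, -0.001], [0.0, 0.001, -1.0]]
wrist_force: [-0.3, 0.2, -0.4]
gripper_width: 1.002
gripper_force: 0.0
```

```bash
cat > go.py <<'E'
import sys
from h import *
from scipy.spatial.transform import Rotation as Ro
x,y,z,ang=map(float,sys.argv[1:])   # ang: world heading of tool y, deg
s=sense();R=s["ee_rot"];yv=np.array([np.cos(np.radians(ang)),np.sin(np.radians(ang)),0]);zv=np.array([0,0,-1.])
G=np.c_[np.cross(yv,zv),yv,zv]
print("t",s["time_s"],s["tcp_pos"].round(4),"rot",Ro.from_matrix(R.T@G).as_rotvec().round(4),"cm",(R.T@(np.array([x,y,z])-s["tcp_pos"])*100).round(2))
E
python3 go.py .5 .015 .25 -181.6
```

```text
t 0.7667 [0.3711 0.2926 0.2413] rot [ 0.0009 -0.0005  0.3006] cm [30.21 -4.93 -0.86]
```

arm_command(deltas=[[0,0,0.08,4,-0.6,0,-1],[0,0,0.16,8,-1.3,0,-1],[0,0,0.24,12,-2,0,-1],[0,0,0.3,16,-2.6,0,-1],[0,0,0.3,20,-3.3,0,-1],[0,0,0.3,24,-3.9,0,-1],[0,0,0.3,27,-4.4,0,-1],[0,0,0.3,30.2,-4.9,0,-1]])

```text
time_s: 1.43
tcp_pos: [0.5014, 0.0165, 0.2413]
ee_rot: [[-0.023, -1.0, -0.001], [-1.0, 0.023, 0.0], [-0.0, 0.001, -1.0]]
wrist_force: [0.9, 0.9, 0.1]
gripper_width: 0.998
gripper_force: 0.0
```

arm_command(deltas=[[0,0,0,0,0,0,-1],[0,0,0,0,0,0,-1],[0,0,0,0,0,0,-1]])

```text
time_s: 1.68
tcp_pos: [0.5009, 0.0183, 0.2411]
ee_rot: [[-0.023, -1.0, -0.001], [-1.0, 0.023, 0.0], [0.0, 0.001, -1.0]]
wrist_force: [-0.3, 0.2, 0.5]
gripper_width: 0.999
gripper_force: 0.0
```

```bash
python3 go.py .5 .015 .25 -181.6
python3 - <<'E'
from h import *
import pickle
c=capture("wrist");pickle.dump(c,open("w.pkl","wb"))
cv2.imwrite("pics/w1.png",cv2.resize(c["pixels"],(800,600)))
E
```

```text
t 1.6833 [0.5009 0.0183 0.2411] rot [ 0.001  -0.      0.0052] cm [ 0.33  0.08 -0.89]
```

View pics/w1.png

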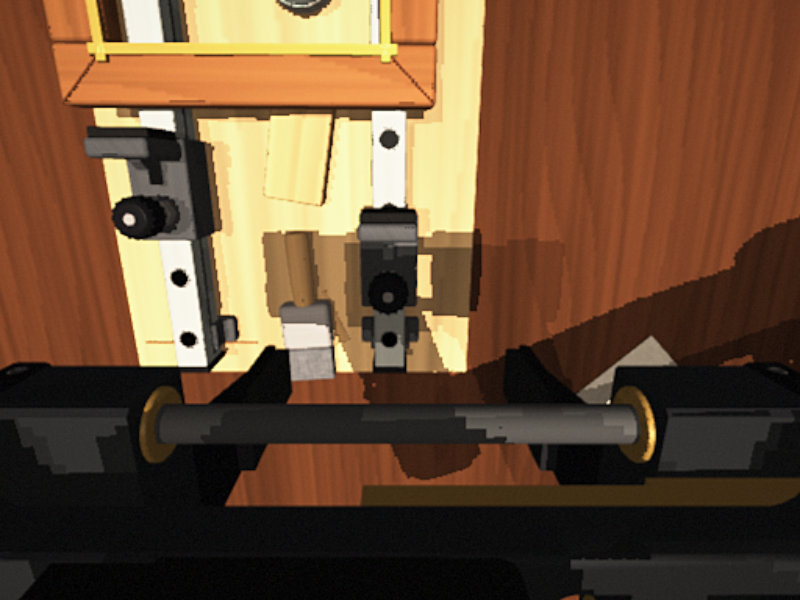

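The wrist view shows the out knob at about (388,292), its bar holes at (389,138) and (389,340), and the set knob at (138,217) with its bar holes at (179,277) and (188,339).

Run:
```python
from h import *
import pickle
c=pickle.load(open("w.pkl","rb"));k=.64
P=lambda u,v,z:ray(c,u*k,v*k,z)
print("knob",P(388,291,.110),"set",P(131,219,.110))
a,b=P(389,138,.06),P(389,340,.06);d=b-a;print(a,b,np.linalg.norm(d),np.degrees(np.arctan2(d[1],d[0])))
a2,b2=P(179,277,.06),P(188,339,.06);d=b2-a2;print(a2,b2,np.linalg.norm(d),np.degrees(np.arctan2(d[1],d[0])))
g=cv2.cvtColor(c["pixels"],cv2.COLOR_BGR2GRAY).astype(int)
```

```text
knob [0.50546056 0.01650792 0.11      ] set [ 0.66369981 -0.03376664  0.11      ]
[ 0.50278401 -0.08034659  0.06      ] [0.50708316 0.07123821 0.06      ] 0.1516457509902355 88.37544816172844
[0.6658227  0.01568803 0.06      ] [0.66711229 0.0664975  0.06      ] 0.050825829301666854 88.54609109243826
```

arm_command(deltas=[[0,0,0.005,0,-0.47,2,-1],[0,0,0.005,0,-0.47,5,-1],[0,0,0.005,0,-0.47,8,-1],[0,0,0.005,0,-0.47,10,-1],[0,0,0.005,0,-0.47,12,-1],[0,0,0.005,0,-0.47,13.5,-1],[0,0,0.005,0,-0.47,14.3,-1],[0,0,0.005,0,-0.47,14.3,-1]])

```text
time_s: 2.4
tcp_pos: [0.5047, 0.0191, 0.097]
ee_rot: [[-0.025, -1.0, -0.004], [-1.0, 0.025, -0.001], [0.001, 0.004, -1.0]]
wrist_force: [-0.2, -0.1, 0.2]
gripper_width: 0.999
gripper_force: 0.0
```

```bash
python3 go.py .5056 .0185 .098 -181.6
python3 - <<'E'
from h import *
import pickle
c=capture("wrist");pickle.dump(c,open("w2.pkl","wb"))
cv2.imwrite("pics/w2.png",cv2.resize(c["pixels"],(800,600)))
E
```

```text
t 2.4 [0.5047 0.0191 0.097 ] rot [ 0.0036 -0.0011  0.0027] cm [ 0.05 -0.09 -0.1 ]
```

View pics/w2.png

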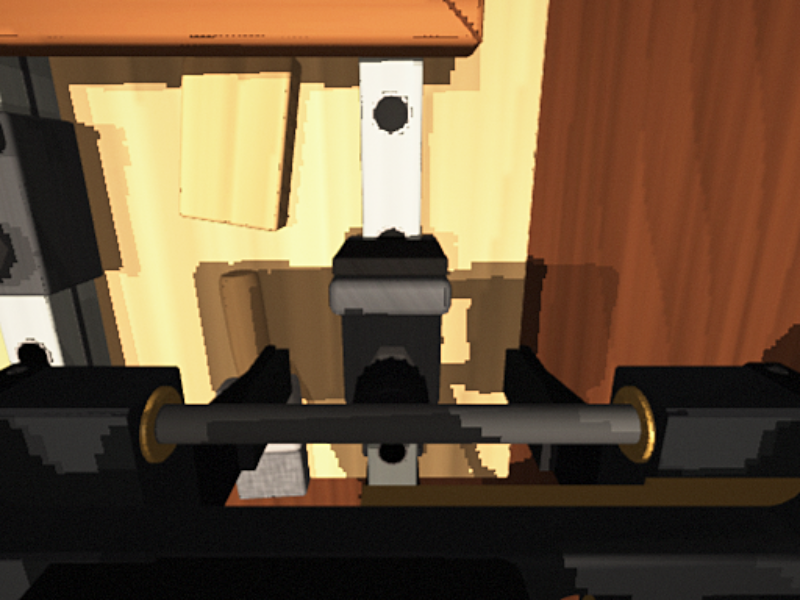

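The knob at column 391 sits slightly left of the finger midline at 397. I'll shift about 1 mm in +x and close.

arm_command(deltas=[[0,0,0,0,-0.12,-0.1,-1],[0,0,0,0,-0.12,-0.1,-1],[0,0,0,0,-0.12,-0.1,0],[0,0,0,0,-0.12,-0.1,0.5],[0,0,0,0,-0.12,-0.1,1],[0,0,0,0,-0.12,-0.1,1],[0,0,0,0,-0.12,-0.1,1],[0,0,0,0,-0.12,-0.1,1]])

```text
time_s: 3.12
tcp_pos: [0.5072, 0.0182, 0.0996]
ee_rot: [[-0.027, -1.0, 0.0], [-1.0, 0.027, -0.0], [0.0, -0.0, -1.0]]
wrist_force: [0.3, 0.4, 0.8]
gripper_width: 0.633
gripper_force: 0.0
```

arm_command(deltas=[[0,0,0,0,0,0,1],[0,0,0,0,0,0,1],[0,0,0,0,0,0,1],[0,0,0,0,0,0,1]])

```text
time_s: 3.45
tcp_pos: [0.5072, 0.0182, 0.0995]
ee_rot: [[-0.027, -1.0, -0.0], [-1.0, 0.027, -0.0], [0.0, 0.0, -1.0]]
wrist_force: [-0.1, -0.1, -0.0]
gripper_width: 0.327
gripper_force: 0.0
```

arm_command(deltas=[[0,0,0,0,0,0,1],[0,0,0,0,0,0,1],[0,0,0,0,0,0,1],[0,0,0,0,0,0,1]])

```text
time_s: 3.78
tcp_pos: [0.507, 0.0182, 0.0995]
ee_rot: [[-0.027, -1.0, -0.0], [-1.0, 0.027, -0.0], [0.0, 0.0, -1.0]]
wrist_force: [-0.7, 0.3, 1.2]
gripper_width: 0.291
gripper_force: 30.0
```

arm_command(deltas=[[0,0,0,0,0,-0.4,1],[0,0,0,0,0,-0.8,1],[0,0,0,0,0,-1.2,1],[0,0,0,0,0,-1.5,1],[0,0,0,0,0,-1.7,1],[0,0,0,0,0,-1.7,1],[0,0,0,0,0,-1.7,1],[0,0,0,0,0,-1.7,1]])

```text
time_s: 4.45
tcp_pos: [0.507, 0.0182, 0.1163]
ee_rot: [[-0.027, -1.0, -0.001], [-1.0, 0.027, 0.0], [0.0, 0.001, -1.0]]
wrist_force: [0.9, 0.2, -7.9]
gripper_width: 0.286
gripper_force: 30.0
```

arm_command(deltas=[[0,0,0,0.5,0,0,1],[0,0,0,1.3,0,0,1],[0,0,0,2.1,0,0,1],[0,0,0,2.9,0,0,1],[0,0,0,3.7,0,0,1],[0,0,0,4.4,0,0,1],[0,0,0,4.8,0,0,1],[0,0,0,5.0,0,0,1]])

```text
time_s: 5.12
tcp_pos: [0.5057, -0.0327, 0.1165]
ee_rot: [[-0.028, -1.0, -0.0], [-1.0, 0.028, -0.0], [0.0, 0.0, -1.0]]
wrist_force: [1.4, 2.8, -8.6]
gripper_width: 0.288
gripper_force: 30.0
```

arm_command(deltas=[[0,0,0,0,0,0,1],[0,0,0,0,0,0,1],[0,0,0,0,0,0,1]])

```text
time_s: 5.37
tcp_pos: [0.5057, -0.0324, 0.1166]
ee_rot: [[-0.027, -1.0, -0.001], [-1.0, 0.027, -0.001], [0.001, 0.001, -1.0]]
wrist_force: [0.9, -2.9, -8.4]
gripper_width: 0.29
gripper_force: 30.0
```

Run:
```python
from h import *
import pickle
c=capture("wrist");pickle.dump(c,open("w3.pkl","wb"))
cv2.imwrite("pics/w3.png",cv2.resize(c["pixels"],(800,600)))
```

```text
(no output)
```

View pics/w3.png

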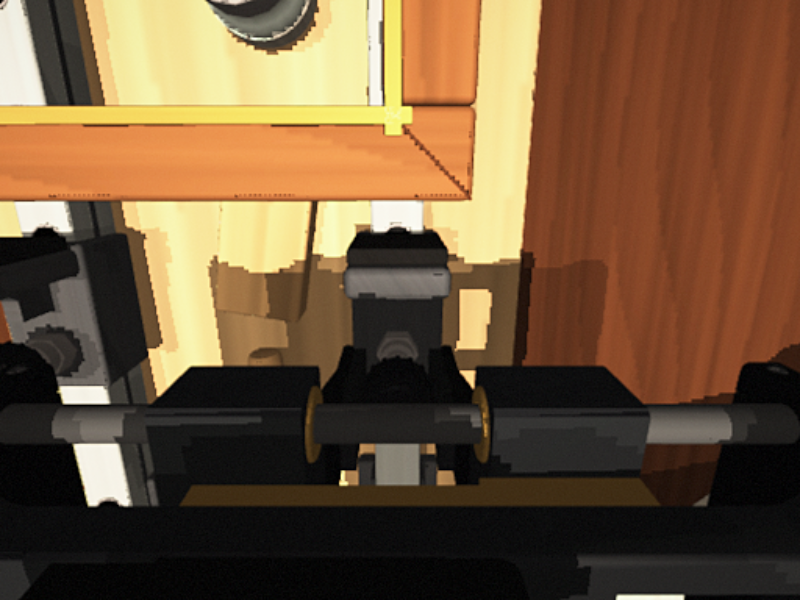

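The jaw has slid along with the knob and is now nearly level with the set jaw, clear of the frame edge at row 200. I'll lower a little and check whether the pin enters the hole.

arm_command(deltas=[[0,0,0,0,0,0.1,1],[0,0,0,0,0,0.3,1],[0,0,0,0,0,0.5,1],[0,0,0,0,0,0.6,1],[0,0,0,0,0,0.6,1],[0,0,0,0,0,0.6,1]])

```text
time_s: 5.92
tcp_pos: [0.5057, -0.0317, 0.1105]
ee_rot: [[-0.027, -1.0, -0.0], [-1.0, 0.027, -0.0], [0.0, 0.0, -1.0]]
wrist_force: [0.5, -2.6, -6.6]
gripper_width: 0.288
gripper_force: 30.0
```

arm_command(deltas=[[0,0,0,0,0,0.2,1],[0,0,0,0,0,0.4,1],[0,0,0,0,0,0.6,1],[0,0,0,0,0,0.8,1],[0,0,0,0,0,1.0,1],[0,0,0,0,0,1.1,1],[0,0,0,0,0,1.1,1],[0,0,0,0,0,1.1,1]])

```text
time_s: 6.58
tcp_pos: [0.5057, -0.0317, 0.0996]
ee_rot: [[-0.027, -1.0, -0.0], [-1.0, 0.027, -0.0], [0.0, 0.0, -1.0]]
wrist_force: [-0.7, -2.0, -4.7]
gripper_width: 0.288
gripper_force: 30.0
```

arm_command(deltas=[[0,0,0,0,0,0,1],[0,0,0,0,0,0,1],[0,0,0,0,0,0,1]])

```text
time_s: 6.83
tcp_pos: [0.5058, -0.0318, 0.0996]
ee_rot: [[-0.027, -1.0, -0.0], [-1.0, 0.027, 0.0], [0.0, 0.0, -1.0]]
wrist_force: [-0.9, -3.0, -4.4]
gripper_width: 0.283
gripper_force: 30.0
```

arm_command(deltas=[[0,0,0,-0.05,0,0.03,1],[0,0,0,-0.05,0,0.06,1],[0,0,0,-0.05,0,0.06,1],[0,0,0,-0.05,0,0.06,1]])

```text
time_s: 7.17
tcp_pos: [0.5058, -0.0313, 0.0995]
ee_rot: [[-0.027, -1.0, 0.0], [-1.0, 0.027, -0.0], [0.0, -0.0, -1.0]]
wrist_force: [-3.1, -2.8, 2.2]
gripper_width: 0.291
gripper_force: 30.0
```

arm_command(deltas=[[0,0,0,0,0,0.03,1],[0,0,0,0,0,0.03,1],[0,0,0,0,0,0.03,1],[0,0,0,0,0,0.03,1]])

```text
time_s: 7.5
tcp_pos: [0.5059, -0.0313, 0.0994]
ee_rot: [[-0.027, -1.0, 0.0], [-1.0, 0.027, -0.0], [0.0, -0.0, -1.0]]
wrist_force: [-4.4, -1.9, 5.6]
gripper_width: 0.287
gripper_force: 30.0
```

Run:
```python
from h import *
c=capture("scene");cv2.imwrite("pics/s2.png",cv2.resize(c["pixels"][160:280,110:330],(792,432)))
```

```text
(no output)
```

View pics/s2.png

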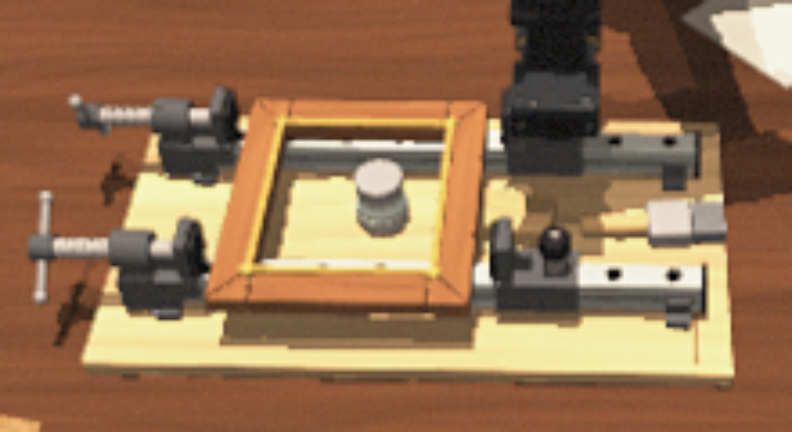

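Both tail slides now stand level, each with two free holes behind it: (615,142) and (673,142) on the out bar, (614,273) and (673,274) on the set bar. The frame has not moved and the pin is seated.

```bash
python3 -c "
from station import finish_job;print(finish_job())"
```

```text
the job is handed in; nothing more can be done
None
```

The near cramp's tail jaw is one hole closer to the frame, level with the other jaw; its pin is fully home, the gripper still holds the knob, nothing else appears to have been disturbed, and the job is handed in.

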